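# Check the sprung corner of a watch mount

### The job

On the mount that carries the watch, press the round pad at the free corner of the tilting plate down with the fingertips until the needle's tip stands between the two prongs of the brass gate, and keep it there for about a second; never let the needle swing out past the far prong. Then release the pad so that the plate springs back to rest, with the watch still lying in its seat. Do not lift or pinch anything, do not shift the gate, and leave the empty second mount and everything else on the bench alone.

Things in the scene. Friction and masses are not known exactly. Their poses are not given: they have to be found in the camera images.
- mount: Fixed tilt-plate mount that carries the watch. Origin: centre of the underside of its 130 x 125 mm base; z up, x along the hinge towards the needle end. Hinge axis at y = +50 mm, 60 mm up; from it a 110 x 105 x 8 mm steel plate reaches level to the free edge at y = -55 mm. At x = +95 to +125 mm an upright scale with ticks, the needle on its +x side and, at its top, the brass gate (190 mm up).
- mount_plate (a joint): Tilt of the mount's plate in rad: 0 = at rest (level), grows as the free edge goes down (turn about the mount's +x axis), stop at 0.42. A damped spring always brings it back to 0. At the pad, pressing takes about 3 N to start and about 8 N at 0.3 rad.
- mount_pad_top (a point): Centre of the top of the round black rubber press pad (mount_plate_c0), 26 mm across, 8 mm tall, top slightly domed, at the free corner of the plate farthest from the needle. 90 mm from the hinge axis, 72 mm above the bench at rest (x = -40, y = -40 mm in the mount's frame). It tilts with the plate and sinks about 9 mm for each 0.1 rad.
- mount_gate (a joint): Where the mount's brass gate is set, in rad: the plate tilt at which the needle stands at the middle of the gate. It stays where it is set by friction and differs from start to start (0.13 to 0.32).
- mount_gate_mid (a point): Where the needle's tip stands when it is in the middle of the gate. The gate is a brass fork of two prongs with a 13 mm gap, just beyond the end of the needle, 105 mm from the hinge axis. x along the hinge, y across the gate: the needle comes from +y.
- mount_tip (a point): Tip of the mount's dark needle (3 mm wide, 105 mm long from the hinge axis), which turns with the plate. At rest it leans 0.2 rad towards +y; as the plate is pressed the tip swings towards -y by 10.5 mm for each 0.1 rad.
- mount_seat (a point): Where the watch's centre belongs: between four brass pins on the plate, at x = +18, y = +5 mm in the mount's frame, 69.5 mm above the bench at rest.
- watch_center (a point): Centre (half-way up) of the loose steel watch head, 40 mm across and 11 mm thick, lying dial up between the four pins on the mount's plate.
- spare_plate (a joint): Tilt of the plate of the second, identical mount, which carries no watch: 0 = at rest. Not to be pressed.
- spare: The second mount, of the same shape, with its seat empty. Origin and axes as for the first. It may stand on the left or on the right.
- loupe: Bystander: black tapered eyeglass loupe, 36 mm across, 30 mm tall. Origin in the middle of its underside (at its middle for the tools).
- jar: Bystander: white jar with a blue cap, 48 mm across, 45 mm tall. Origin in the middle of its underside (at its middle for the tools).
- screwdriver: Bystander: small screwdriver lying flat, about 120 mm long. Origin in the middle of its underside (at its middle for the tools).
- brush: Bystander: small brush lying flat, about 140 mm long. Origin in the middle of its underside (at its middle for the tools).
- bezel: Bystander: brass bezel ring lying flat, 42 mm across, 6 mm tall. Origin in the middle of its underside (at its middle for the tools).
- case_holder: Bystander: round wooden case holder, 56 mm across, 34 mm tall. Origin in the middle of its underside (at its middle for the tools).
- tin: Bystander: flat aluminium tin, 54 mm across, 18 mm tall. Origin in the middle of its underside (at its middle for the tools).
- watch: The same watch head; origin at the centre of its underside.
Not all that is in view belongs to the job. Leave any orange or red look-alike of the mount alone. What is shaped like the spare but purple is not meant.

How it is judged:
By the outcome, as a careful person would: the job done as asked, in the order asked, and still so for the second after the job is handed in, with the robot touching nothing.
It also fails if it takes over 40 s, if anything falls off the work surface, if the arm or the gripper's body presses on something with over 40 N, if the wrist force passes 120 N, or if a joint passes its speed limit or range.

### The arm

A 6-joint arm with a two-finger parallel gripper is mounted at the origin on the work surface. World frame = base frame: x ahead of the robot, y to its left, z up, the work surface at z = 0. Lengths are in m, angles in rad, forces in N, time in s.
With the tool pointing down it reaches from about 0.375 to 0.975 m from the base axis. Payload 3.8 kg.
Tool frame: the origin (TCP) lies midway between the tips of the shut fingers; the grasp point (between the pads) lies env.hold_point_z behind it (env.hold_point_z is the distance from the TCP to the grasp point, in m); z points along the fingers, y is the line along which they close (so a half turn about z gives the same grasp; the last joint's range is limited). The gripper opens to 85 mm and grips with 20 to 120 N. Pads are 22 mm wide; open, the fingers measure 114 mm over their backs; the gripper's body (76 mm by 85 mm) begins 54 mm behind the grasp point. The pads swing forward as they close: fully open they stand 13 mm farther back than shut.
Start: joints at [1.136, 0.264, 1.604, -0, 1.274, -0.037], TCP at [0.261, 0.622, 0.231] pointing down, gripper open.
Joint ranges: [-2.63, 2.63], [-0.94, 2.18], [0.31, 2.57], [-1.31, 4.45], [0, 2.66], [-2.55, 2.55]. Speed limits (rad/s): [2.57, 2.57, 3.14, 3.14, 3.14, 3.14].

### API

Orientations are given as a rotation vector (axis times angle).
In Python, from plant import status, eyes, hand_in, env gives the robot as it stands.
- The arm moves only by the shell command python3 -m pendant 'ROWS'. ROWS is JSON, a list of rows, each a list of 3 entries, a list of its own where there are three numbers: the closure in counts, from 0 (fully open) to 255 (shut), then the shift along the world's x, y, z in m, then the turn, a rotation vector about the world's x, y, z in rad. A call has exactly 8 rows; each row is the pose to reach, as a shift and turn from the pose commanded when the call began; what a row does not reach only later rows make up. A row lasts 1/12 s, in which the tool goes at most 41.7 mm and 7.16 degrees, less where a joint would pass 70% of its speed; a pose out of reach is approached as far as the arm can. A call with a gripper value outside its range is refused whole. The fingers move at their own pace and stop on an object; the grip force is fixed at half the most. Time passes only in rows, so rows that repeat a pose let the fingers close, or fill a call up. It gives the time, the measured TCP pose, the force, the opening and the grip force at its end, in the units of the state.
- status.get_state(): the state, without advancing time (a new reading comes with each control period).
- eyes.grab_frame(name): name is "side" or "top"; returns (picture, depth): 420x560x3 uint8, red, green, blue; 420x560 float32, m along the optical axis (not along the pixel's ray), 0 where there is no reading.
- eyes.camera_params(name): a dict with "K" (3x3 intrinsics, pixels), "k1" (the pictures are not rectified: a ray, as slopes to the right and down, at radius r is drawn at 1 + k1 r^2 times it, then the intrinsics apply), "eye" and "attitude" of the camera in the world. Camera axes: x right, y down, z forward; pixel columns grow to the right and rows downward; lengths in m; the calibration is good to about 2 mm. A picture is of the moment at which its call begins. camera_params takes no time and is no camera call.
- hand_in(): hands the job in; it is judged then, once.
The state is a dict: "time_s": time; "joints": joint angles; "joint_vel": joint speeds; "joint_efforts": joint torques, N m; "position": TCP position; "orientation": TCP orientation; "force": force on the tool from outside, world axes, zero at the start; "torque": the same for the moment, N m; "width": finger opening in m; "finger_force": force on a finger pad.
Only numpy, scipy, OpenCV 4.12 (cv2) and the standard library are available. Lean on these libraries where they do the work, as an engineer would, in place of code of your own. Each camera call takes 0.05 s, during which the arm holds its last target. There are 200 camera calls.

## Working session

There is one attempt and no reset: what is moved stays moved. The work goes in short steps, Python scripts to look and compute and a shell command to move; the robot and the scene stay as the last step left them, time stands still between calls to the robot, and variables do not carry over. Pictures are saved under pics/ and viewed, at most 10 in all, crops included, and the job is handed in when it is done.

```bash
mkdir -p pics
cat > h.py <<'E'
import numpy as np,cv2
from plant import status,eyes,hand_in,env
from scipy.spatial.transform import Rotation as R
def att(p):
    a=np.array(p["attitude"],float)
    return a if a.shape==(3,3) else R.from_rotvec(a).as_matrix()
def ray(p,u,v):
    K=np.array(p["K"]);d=cv2.undistortPoints(np.array([[[u,v]]],float),K,np.array([p["k1"],0,0,0,0.]))[0,0]
    return att(p)@np.array([d[0],d[1],1])
def onz(p,u,v,z):
    r=ray(p,u,v);e=np.array(p["eye"]);return e+r*(z-e[2])/r[2]
def dep(p,u,v,d): return np.array(p["eye"])+ray(p,u,v)*d
def proj(p,X):
    c=att(p).T@(np.array(X)-np.array(p["eye"]));s=c[:2]/c[2];s=s*(1+p["k1"]*(s@s));K=np.array(p["K"]);return K[0,0]*s[0]+K[0,2],K[1,1]*s[1]+K[1,2]
def save(n,f):
    im,d=eyes.grab_frame(n);cv2.imwrite(f"pics/{f}.png",im[:,:,::-1]);np.save(f"pics/{f}.npy",d);return im,d
E
python3 - <<'E'
from h import *
for n in("side","top"):
    print(eyes.camera_params(n)); save(n,n+"0")
print(status.get_state()); print(env.hold_point_z)
E
```

```text
{'K': array([[535.66655351,   0.        , 275.06343234],
       [  0.        , 535.66655351, 205.99779502],
       [  0.        ,   0.        ,   1.        ]]), 'k1': -0.013062082084031689, 'eye': array([0.25002641, 1.57919696, 1.1015193 ]), 'attitude': array([-0.16201217,  2.65939183, -1.51138243])}
{'K': array([[423.58595154,   0.        , 283.32314469],
       [  0.        , 423.58595154, 209.69884123],
       [  0.        ,   0.        ,   1.        ]]), 'k1': -0.011080828051736814, 'eye': array([ 0.2480583 , -0.0281177 ,  1.30680254]), 'attitude': array([-1.95775976,  2.26299105, -0.23673401])}
{'time_s': 0.1, 'joints': array([ 1.13609325e+00,  2.64662311e-01,  1.60523926e+00, -1.25065076e-05,
        1.27373100e+00, -3.69197039e-02]), 'joint_vel': array([ 5.30208474e-05,  6.37433567e-04, -3.76619379e-03,  5.75503770e-04,
       -2.85421644e-03, -4.59754966e-04]), 'joint_efforts': array([-2.94217489e-04, -5.16711009e+01, -3.68587053e+01, -9.76624119e-05,
        6.19971353e-03,  1.43084418e-05]), 'position': array([0.2612139 , 0.62168137, 0.23009601]), 'orientation': array([-0.62062743, -3.07920363,  0.00311954]), 'force': array([0.04120113, 0.26361326, 0.01459396]), 'torque': array([ 0.03805611,  0.0324537 , -0.01911   ]), 'finger_force': 0.0, 'width': 0.08551273866484466}
0.0187
```

View pics/top0.png

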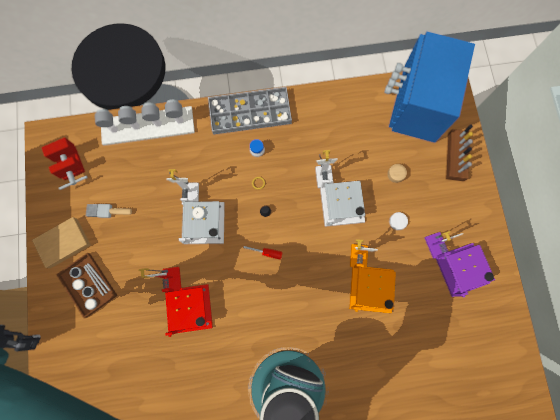

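View pics/side0.png

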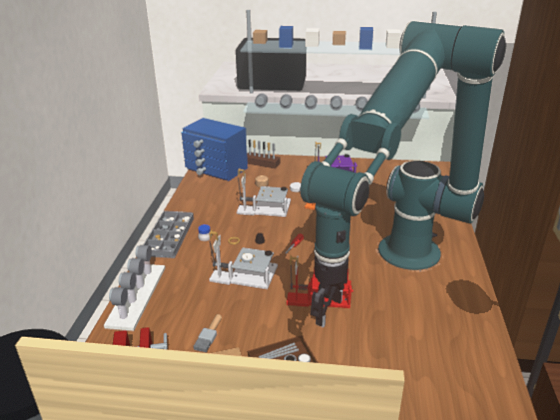

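The top view shows the watch mount at about (203,222) with its pad at (213,232) and its needle and gate near (185,180). The spare is at (343,200). The side view shows the watch mount at about (245,265), with its needle near (218,250).

Run:
```python
from h import *
im=cv2.imread("pics/top0.png");d=np.load("pics/top0.npy");p=eyes.camera_params("top");s=eyes.camera_params("side");si=cv2.imread("pics/side0.png")
c=im[215:245,198:226]; m=(c.max(2)<60).astype(np.uint8);n,l,st,ce=cv2.connectedComponentsWithStats(m)
for i in range(1,n):
    if st[i,4]>15:
        u,v=ce[i]+[198,215];print(st[i],u,v,onz(p,u,v,.072),dep(p,u,v,d[int(round(v)),int(round(u))]))
g=im[180:240,180:226]
print(onz(p,199,213,.075))
cv2.imwrite("pics/crop1.png",np.hstack([cv2.resize(im[160:250,160:240],(480,540),interpolation=2)[:, :390],cv2.resize(si[220:300,200:290],None,fx=4.4,fy=6.75,interpolation=2)[:540]]))
```

```text
[11 14  8  7 43] 212.69767441860466 232.13953488372093 [0.47315566 0.15321681 0.072     ] [0.47321319 0.15326315 0.07168442]
[0.53568193 0.18683017 0.075     ]
```

View pics/crop1.png

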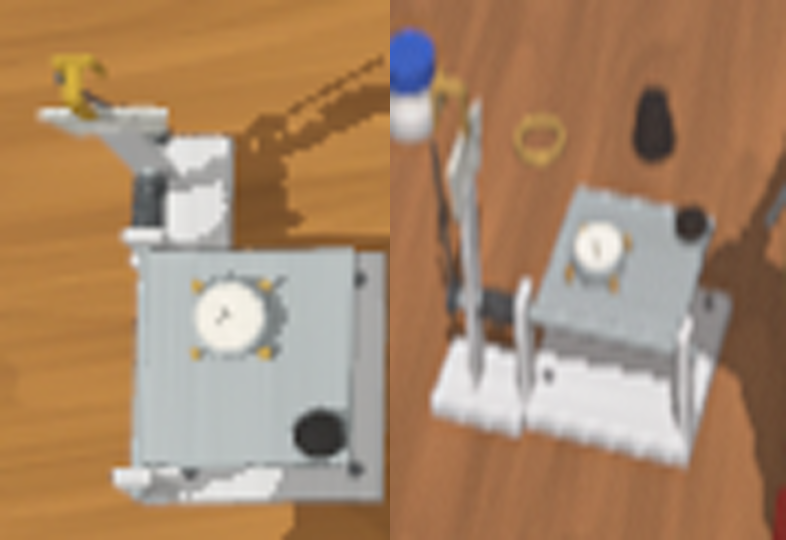

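The crop shows the fork at crop pixels (75,75) and the plate corners at (140,250), (353,248), (353,463) and (135,465). The watch lies between its pins.

Run:
```python
from h import *
im=cv2.imread("pics/top0.png");si=cv2.imread("pics/side0.png");d=np.load("pics/top0.npy");p=eyes.camera_params("top");s=eyes.camera_params("side")
C=[onz(p,160+x/6-.5,160+y/6-.5,.064) for x,y in((140,250),(353,248),(353,463),(135,465))];C=np.array(C);print(C)
e=(C[0]+C[1]-C[2]-C[3])[:2];f=(C[0]+C[3]-C[1]-C[2])[:2]
y1=np.arctan2(e[1],e[0]);y2=np.arctan2(-f[0],f[1]);print("yaw",y1,y2,"size",np.linalg.norm(e)/2,np.linalg.norm(f)/2)
yaw=(y1+y2)/2;Rm=np.array([[np.cos(yaw),-np.sin(yaw)],[np.sin(yaw),np.cos(yaw)]])
# fit origin: pad and plate centre (0,-2.5), watch
O=np.mean([np.array([.4732,.1532])-Rm@[-.04,-.04],C.mean(0)[:2]-Rm@[0,-.0025],np.array([.5357,.1868])-Rm@[.018,.005]],0)
print([np.array([.4732,.1532])-Rm@[-.04,-.04],C.mean(0)[:2]-Rm@[0,-.0025],np.array([.5357,.1868])-Rm@[.018,.005]])
np.savez("m.npz",O=O,Rm=Rm)
def W(x,y,z): return np.r_[O+Rm@[x,y],z]
big=[]
for nm,I,q in(("top",im,p),("side",si,s)):
    c=proj(q,W(.13,.05,.165));x0,y0=int(c[0])-20,int(c[1])-18
    cr=cv2.resize(I[y0:y0+36,x0:x0+40],None,fx=10,fy=10,interpolation=0)
    for t in(0,.13,.2,.26,.32):
        a=.2-t;u,v=proj(q,W(.125,.05+.105*np.sin(a),.06+.105*np.cos(a)));print(nm,t,round(u,1),round(v,1))
        cv2.circle(cr,(int((u-x0+.5)*10),int((v-y0+.5)*10)),2,(255,0,255) if t else (0,255,0),-1)
    print(nm,"offset",x0,y0);big.append(cr)
cv2.imwrite("pics/crop2.png",np.hstack(big))
```

```text
[[0.58158694 0.23336689 0.064     ]
 [0.56713667 0.12713726 0.064     ]
 [0.45872128 0.13933472 0.064     ]
 [0.4732228  0.24612309 0.064     ]]
yaw -0.11460633589353797 -0.13508470801593858 size 0.1091055109403723 0.10748822370481378
[array([0.51786953, 0.18790782]), array([0.52047823, 0.18897103]), array([0.51721749, 0.1840803 ])]
top 0 169.3 169.7
top 0.13 174.0 169.5
top 0.2 176.5 169.4
top 0.26 178.8 169.4
top 0.32 181.1 169.4
top offset 156 149
side 0 208.0 240.0
side 0.13 209.5 237.1
side 0.2 210.3 235.8
side 0.26 211.0 234.7
side 0.32 211.8 233.8
side offset 188 217
```

View pics/crop2.png

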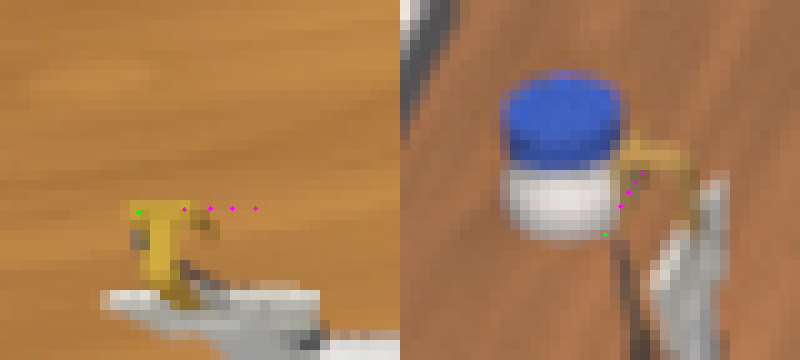

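In the top crop the brass crossbar spans crop x 130–190 at y≈205. The far prong is the shaded piece at (205,225), and the needle tip is the grey spot at (138,238). In the side crop the arm runs from (620,150) to (690,150), with a prong hanging at (628,190).

Run:
```python
from h import *
m=np.load("m.npz");O,Rm=m["O"],m["Rm"];p=eyes.camera_params("top");s=eyes.camera_params("side");d=np.load("pics/top0.npy");ds=np.load("pics/side0.npy")
f=lambda X:np.round(1000*np.r_[Rm.T@(X[:2]-O),X[2]],1)
for nm,x,y in(("barL",130,205),("barR",190,205),("armmid",160,250),("prongR",205,225),("prongRtip",214,230),("tip",138,238)):
    u,v=156+x/10-.5,149+y/10-.5
    print(nm,[f(onz(p,u,v,z)) for z in(.16,.17,.18,.19)],f(dep(p,u,v,d[int(round(v)),int(round(u))])))
for nm,x,y in(("prong",628,190),("prong low",625,205),("prongtop",630,150),("farprong",638,145),("armR",690,155),("tip",615,242)):
    u,v=188+(x-400)/10-.5,217+y/10-.5
    print(nm,f(dep(s,u,v,ds[int(round(v)),int(round(u))])))
# all top depth pts of gate
P=[]
for D,q,(u0,u1,v0,v1) in((d,p,(166,182,167,180)),(ds,s,(205,220,228,245))):
  print("--")
  for v in range(v0,v1):
    for u in range(u0,u1):
      X=f(dep(q,u,v,D[v,u]))
      if 80<X[0]<150 and X[2]>150: print(u,v,X)
```

```text
barL [array([128.2,  74.2, 160. ]), array([125. ,  71.4, 170. ]), array([121.7,  68.6, 180. ]), array([118.5,  65.8, 190. ])] [178.7 118.    3.4]
barR [array([127.8,  57.1, 160. ]), array([124.6,  54.5, 170. ]), array([121.4,  51.8, 180. ]), array([118.2,  49.2, 190. ])] [118.9  49.7 187.9]
armmid [array([114.7,  65.2, 160. ]), array([111.6,  62.4, 170. ]), array([108.5,  59.7, 180. ]), array([105.4,  57. , 190. ])] [105.5  57.  189.8]
prongR [array([121.8,  52.7, 160. ]), array([118.7,  50.1, 170. ]), array([115.5,  47.5, 180. ]), array([112.3,  44.8, 190. ])] [114.6  46.7 182.7]
prongRtip [array([120.3,  50.1, 160. ]), array([117.2,  47.5, 170. ]), array([114. ,  44.9, 180. ]), array([110.8,  42.3, 190. ])] [118.2  48.3 166.7]
tip [array([118.4,  71.5, 160. ]), array([115.3,  68.7, 170. ]), array([112.1,  66. , 180. ]), array([109. ,  63.2, 190. ])] [116.2  69.6 167.1]
prong [116.3  70.1 180.5]
prong low [115.8  74.6 178. ]
prongtop [116.9  64.2 191.5]
farprong [117.   57.5 188.9]
armR [ 99.4  58.9 188.9]
tip [ 214.1 -138.6    6.4]
--
169 169 [119.8  65.5 186. ]
170 169 [117.9  61.
[... 3399 characters left out ...]

219 238 [100.6  40.1 153.9]
216 239 [104.4  55.9 159.9]
217 239 [ 97.8  63.5 166. ]
218 239 [102.6  43.9 152.2]
219 239 [100.3  41.4 150.9]
210 240 [116.   76.3 167.9]
215 240 [106.2  60.3 158.8]
216 240 [102.4  61.3 160.1]
217 240 [ 98.9  61.7 160.9]
218 240 [100.3  50.2 153. ]
210 241 [119.7  68.6 158.4]
215 241 [102.1  70.5 162.4]
216 241 [103.4  59.6 155. ]
210 242 [119.3  70.3 155.8]
215 242 [102.   71.4 159.3]
216 242 [101.1  65.6 155.6]
217 242 [ 99.2  62.2 153.6]
210 243 [119.4  70.8 152.4]
214 243 [102.5  78.8 160.4]
215 243 [101.9  72.5 156.3]
216 243 [101.4  65.7 151.8]
217 243 [ 98.8  64.  151.1]
210 244 [117.2  76.5 152.8]
214 244 [101.3  82.4 159.4]
215 244 [101.6  73.8 153.4]
```

```bash
python3 -m pendant '[[255,[0,0,0.04],[0,0,0]],[255,[0.01,-0.02,0.07],[0,0,0]],[255,[0.025,-0.055,0.08],[0,0,0]],[255,[0.04,-0.09,0.08],[0,0,0]],[255,[0.055,-0.125,0.08],[0,0,0]],[255,[0.07,-0.16,0.08],[0,0,0]],[255,[0.085,-0.195,0.08],[0,0,0]],[255,[0.1,-0.23,0.08],[0,0,0]]]'; python3 -m pendant '[[255,[0.015,-0.035,0],[0,0,0]],[255,[0.03,-0.07,0],[0,0,0]],[255,[0.045,-0.105,0],[0,0,0]],[255,[0.06,-0.14,0],[0,0,0]],[255,[0.075,-0.175,0],[0,0,0]],[255,[0.09,-0.21,0],[0,0,0]],[255,[0.112,-0.238,-0.01],[0,0,0]],[255,[0.112,-0.238,-0.01],[0,0,0]]]'; python3 -c "
from h import *
print(status.get_state())"
```

```text
time_s: 0.77
position: [0.3616, 0.3904, 0.3108]
orientation: [-0.62, -3.079, 0.001]
force: [0.3, -0.3, 0.1]
width: 0.0002
finger_force: 0.0
time_s: 1.43
position: [0.4753, 0.1492, 0.2994]
orientation: [0.629, 3.078, -0.006]
force: [-0.3, -0.3, -1.0]
width: 0.0001
finger_force: 0.0
{'time_s': 1.4333, 'joints': array([ 0.25641341, -0.11081361,  1.8810431 , -0.00324573,  1.37285167,
       -0.91054279]), 'joint_vel': array([ 0.07221822, -0.01139897,  0.00889512,  0.07325171,  0.05118399,
        0.08402836]), 'joint_efforts': array([ -1.64092518, -33.21051836, -39.3879962 ,  -0.38125455,
        -0.26514525,  -0.62438842]), 'position': array([0.47526055, 0.14920379, 0.29941751]), 'orientation': array([ 0.62904728,  3.07789134, -0.00551661]), 'force': array([-0.31612375, -0.34708697, -1.01940454]), 'torque': array([ 0.03917494,  0.01079515, -0.02179323]), 'finger_force': 0.0, 'width': 0.0001382837955925977}
```

```bash
python3 -m pendant '[[255,[0,0,-0.03],[0,0,0]],[255,[0,0,-0.065],[0,0,0]],[255,[0,0,-0.1],[0,0,0]],[255,[0,0,-0.13],[0,0,0]],[255,[0,0,-0.16],[0,0,0]],[255,[0,0,-0.185],[0,0,0]],[255,[0,0,-0.2],[0,0,0]],[255,[0,0,-0.2],[0,0,0]]]'
python3 - <<'E'
from h import *
t,_=save("top","top1");s,_=save("side","side1")
print(status.get_state()["position"])
cv2.imwrite("pics/c3.png",np.hstack([cv2.resize(t[150:250,150:240],(396,440),interpolation=2),cv2.resize(s[180:290,190:290],(400,440),interpolation=2)])[:,:,::-1])
E
```

```text
time_s: 2.1
position: [0.4693, 0.1535, 0.0966]
orientation: [-0.619, -3.071, 0.006]
force: [-1.0, -0.7, -1.1]
width: 0.0001
finger_force: 0.0
[0.47271168 0.15437875 0.10072531]
```

View pics/c3.png

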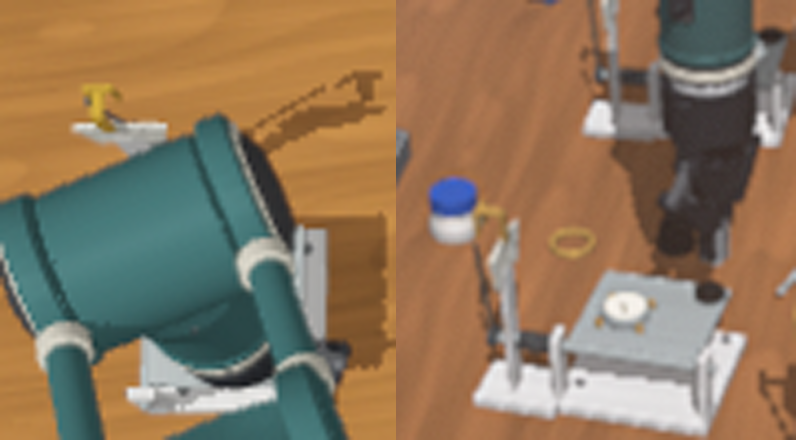

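The gate is clear of the arm in the top view, at crop (100,100). In the side view the fingers hang at crop (690–715,250), above the pad at (710,292). I'll check that by projecting both points.

Run:
```python
from h import *
s=eyes.camera_params("side");m=np.load("m.npz");O,Rm=m["O"],m["Rm"]
for X in([.4727,.1544,.1007],[.4732,.1532,.072],np.r_[O+Rm@[-.04,-.04],.072]):
    u,v=proj(s,X);print(X,u,v,"crop",396+(u-190)*4,(v-180)*4)
I=cv2.imread("pics/side1.png")
c=I[245:262,262:278];k=(c.max(2)<60).astype(np.uint8);n,l,st,ce=cv2.connectedComponentsWithStats(k);
for i in range(1,n): print(st[i],ce[i]+[262,245],onz(s,*(ce[i]+[262,245]),.071))
print(status.get_state()["position"],status.get_state()["force"])
```

```text
[0.4727, 0.1544, 0.1007] 269.228312442491 244.0238378663819 crop 712.9132497699641 256.09535146552764
[0.4732, 0.1532, 0.072] 269.3161310679314 250.97073347951223 crop 713.2645242717256 283.88293391804893
[0.47385222 0.15227857 0.072     ] 269.1593956060843 250.7964022552692 crop 712.6375824243371 283.18560902107674
[4 7 1 3 3] [266. 253.] [0.48265394 0.16431724 0.071     ]
[0.47271168 0.15437875 0.10072531] [0.40707942 0.10995851 0.25316916]
```

The side camera shows the pad and the fingertip with the same offset of about 1.5 px, so they line up apart from about 2 mm in x. I'll come down slowly to contact and a partial press.

```bash
python3 -m pendant '[[255,[0.002,0,-0.005],[0,0,0]],[255,[0.002,0,-0.01],[0,0,0]],[255,[0.002,0,-0.015],[0,0,0]],[255,[0.002,0,-0.019],[0,0,0]],[255,[0.002,0,-0.022],[0,0,0]],[255,[0.002,0,-0.024],[0,0,0]],[255,[0.002,0,-0.025],[0,0,0]],[255,[0.002,0,-0.025],[0,0,0]]]'; for i in 1; do python3 -m pendant '[[255,[0,0,-0.001],[0,0,0]],[255,[0,0,-0.002],[0,0,0]],[255,[0,0,-0.003],[0,0,0]],[255,[0,0,-0.004],[0,0,0]],[255,[0,0,-0.005],[0,0,0]],[255,[0,0,-0.006],[0,0,0]],[255,[0,0,-0.007],[0,0,0]],[255,[0,0,-0.007],[0,0,0]]]'; done
```

```text
time_s: 2.87
position: [0.4753, 0.1542, 0.076]
orientation: [-0.621, -3.079, 0.0]
force: [-0.7, -0.3, 0.1]
width: 0.0001
finger_force: 0.0
time_s: 3.53
position: [0.4756, 0.1541, 0.0694]
orientation: [0.621, 3.079, -0.001]
force: [-1.2, -2.2, 4.8]
width: 0.0
finger_force: 2.1
```

Contact came at about z = 0.071 to 0.072, as expected. Next I press to z ≈ 0.062 and look.

```bash
python3 -m pendant '[[255,[0,0,-0.001],[0,0,0]],[255,[0,0,-0.002],[0,0,0]],[255,[0,0,-0.003],[0,0,0]],[255,[0,0,-0.004],[0,0,0]],[255,[0,0,-0.005],[0,0,0]],[255,[0,0,-0.006],[0,0,0]],[255,[0,0,-0.007],[0,0,0]],[255,[0,0,-0.007],[0,0,0]]]'
python3 - <<'E'
from h import *
t,dt=save("top","top2");s,ds=save("side","side2");print(status.get_state()["position"],status.get_state()["force"])
m=np.load("m.npz");O,Rm=m["O"],m["Rm"]
f=lambda X:np.round(1000*np.r_[Rm.T@(X[:2]-O),X[2]],1)
for nm,I,D,(u0,u1,v0,v1) in(("top",t,dt,(167,182,168,178)),("side",s,ds,(206,216,229,250))):
  q=eyes.camera_params(nm)
  for v in range(v0,v1):
    for u in range(u0,u1):
      X=f(dep(q,u,v,D[v,u]));c=I[v,u].astype(int)
      if 108<X[0]<130 and X[2]>130 and c[0]-c[2]<45: print(nm,u,v,X,c)
cv2.imwrite("pics/c4.png",np.hstack([cv2.resize(t[158:188,160:190],(390,390),interpolation=0),cv2.resize(s[225:255,200:230],(390,390),interpolation=0)])[:,:,::-1])
E
```

```text
time_s: 4.2
position: [0.4756, 0.1538, 0.0624]
orientation: [0.62, 3.08, -0.001]
force: [-1.0, -2.7, 5.6]
width: 0.0002
finger_force: 2.9
[0.47553976 0.15375544 0.06242605] [-1.89158461 -3.89655815  5.34463779]
top 174 173 [116.7  58.7 158. ] [98 79 67]
top 175 174 [116.   57.7 150.4] [89 75 66]
top 176 175 [116.9  58.1 137.6] [79 71 66]
side 211 240 [118.1  63.8 159.2] [107  83  70]
side 211 241 [118.1  64.5 155.9] [105  83  71]
side 211 242 [119.   63.3 151.2] [109  87  72]
side 212 245 [120.1  54.9 133.9] [144 122 105]
side 212 246 [119.4  57.5 131.9] [133 112  97]
```

View pics/c4.png

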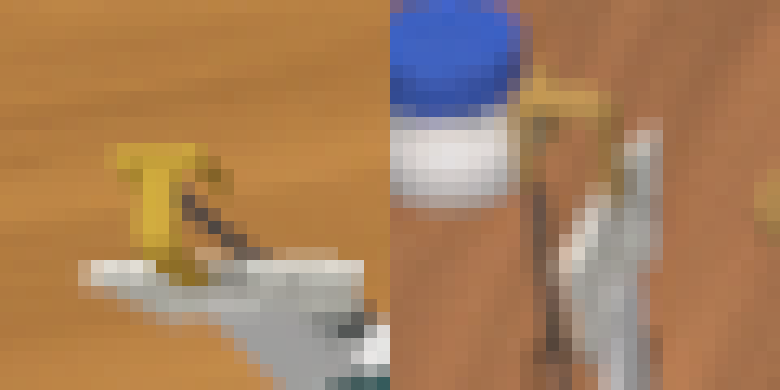

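The needle, dark at top crop (185,200) to (250,250), stands just inside the near prong, and the far prong is at (215,175). About 3 mm more press should centre it. I'll press that far, then hold.

```bash
python3 -m pendant '[[255,[0,0,-0.001],[0,0,0]],[255,[0,0,-0.002],[0,0,0]],[255,[0,0,-0.003],[0,0,0]],[255,[0,0,-0.003],[0,0,0]],[255,[0,0,-0.003],[0,0,0]],[255,[0,0,-0.003],[0,0,0]],[255,[0,0,-0.003],[0,0,0]],[255,[0,0,-0.003],[0,0,0]]]'
python3 - <<'E'
from h import *
t,dt=save("top","top3");s,ds=save("side","side3");print(status.get_state()["position"])
m=np.load("m.npz");O,Rm=m["O"],m["Rm"]
f=lambda X:np.round(1000*np.r_[Rm.T@(X[:2]-O),X[2]],1)
q=eyes.camera_params("top")
for v in range(168,178):
    for u in range(168,182):
      X=f(dep(q,u,v,dt[v,u]));c=t[v,u].astype(int)
      if 110<X[0]<130 and X[2]>140: print(u,v,X,c)
cv2.imwrite("pics/c5.png",np.hstack([cv2.resize(t[158:188,160:190],(390,390),interpolation=0),cv2.resize(s[225:255,200:230],(390,390),interpolation=0)])[:,:,::-1])
E
```

```text
time_s: 4.97
position: [0.4756, 0.1538, 0.0596]
orientation: [0.62, 3.08, -0.001]
force: [-2.2, -3.5, 5.7]
width: -0.0001
finger_force: 3.3
[0.47558322 0.15375462 0.05956879]
169 169 [118.7  64.6 189.2] [197 154  63]
170 169 [118.9  62.  188.6] [197 155  64]
171 169 [118.3  58.7 190.4] [198 156  63]
172 169 [118.4  56.2 189.7] [199 156  65]
173 169 [117.6  52.8 192. ] [200 157  67]
174 169 [118.6  50.8 188.9] [202 163  64]
175 169 [119.   48.5 187.3] [184 140  61]
169 170 [116.4  64.9 187.6] [196 158  58]
170 170 [116.6  62.4 186.7] [186 149  55]
171 170 [116.6  59.7 186.6] [196 160  59]
172 170 [114.9  55.5 191.7] [197 160  58]
173 170 [114.8  52.7 191.9] [197 160  60]
174 170 [114.4  49.7 192.9] [186 150  54]
175 170 [114.6  47.2 192. ] [163 127  49]
176 170 [118.   47.2 181.3] [162 117  56]
170 171 [115.7  64.1 180.4] [168 134  47]
171 171 [112.7  58.7 189.6] [206 170  61]
172 171 [112.   55.4 191.7] [206 168  62]
173 171 [113.9  54.3 185.8] [180 144  53]
175 171 [114.8  49.6 182.3] [154 114  49]
176 171 [115.2  47.2 181.1] [131 100  41]
177 171 [118.7  47.3 169.7] [164 118  56]
174 172 [117.7  57.1 164.2] [138 115 102]
175 172 [119.1  55.5 159.5] [143 105  65]
176 172 [116.5  50.6 167.7] [161 118  53]
177 172 [115.1  46.7 171.7] [161 117  55]
175 173 [116.9  56.1 157. ] [94 78 65]
176 173 [118.9  54.9 150.6] [142 104  64]
176 174 [116.5  55.3 148.7] [91 76 65]
177 174 [117.8  53.7 144.1] [146 105  66]
```

View pics/c5.png

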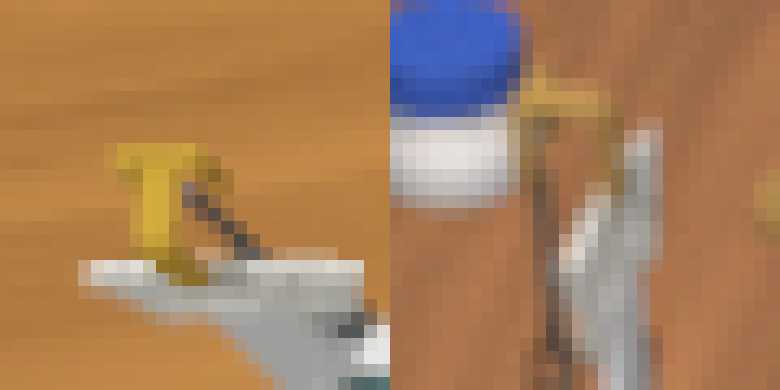

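The tip is at y ≈ 56.5 mm and the prongs are at about 47.5 and 64.5 mm, so it is centred. I'll hold for two more calls, then release slowly straight up.

```bash
for i in 1 2; do python3 -m pendant '[[255,[0,0,0],[0,0,0]],[255,[0,0,0],[0,0,0]],[255,[0,0,0],[0,0,0]],[255,[0,0,0],[0,0,0]],[255,[0,0,0],[0,0,0]],[255,[0,0,0],[0,0,0]],[255,[0,0,0],[0,0,0]],[255,[0,0,0],[0,0,0]]]'; done
python3 -m pendant '[[255,[0,0,0.001],[0,0,0]],[255,[0,0,0.003],[0,0,0]],[255,[0,0,0.005],[0,0,0]],[255,[0,0,0.007],[0,0,0]],[255,[0,0,0.009],[0,0,0]],[255,[0,0,0.011],[0,0,0]],[255,[0,0,0.013],[0,0,0]],[255,[0,0,0.015],[0,0,0]]]'
python3 -m pendant '[[255,[0,0,0.005],[0,0,0]],[255,[0,0,0.02],[0,0,0]],[255,[0,0,0.05],[0,0,0]],[255,[0,0,0.085],[0,0,0]],[255,[0,0,0.12],[0,0,0]],[255,[0,0,0.15],[0,0,0]],[255,[0,0,0.17],[0,0,0]],[255,[0,0,0.18],[0,0,0]]]'
python3 -m pendant '[[255,[-0.01,-0.01,0],[0,0,0]],[255,[-0.03,-0.03,0.01],[0,0,0]],[255,[-0.04,-0.06,0.01],[0,0,0]],[255,[-0.04,-0.09,0.01],[0,0,0]],[255,[-0.04,-0.12,0.01],[0,0,0]],[255,[-0.04,-0.14,0.01],[0,0,0]],[255,[-0.04,-0.15,0.01],[0,0,0]],[255,[-0.04,-0.15,0.01],[0,0,0]]]'
python3 - <<'E'
from h import *
t,dt=save("top","top4");s,ds=save("side","side4")
cv2.imwrite("pics/c6.png",np.hstack([cv2.resize(t[155:250,160:240],(400,475),interpolation=2),cv2.resize(s[220:300,200:280],(390,475),interpolation=2)])[:,:,::-1])
E
```

```text
time_s: 5.73
position: [0.4756, 0.1538, 0.0596]
orientation: [0.62, 3.079, -0.001]
force: [-2.8, -4.3, 6.5]
width: -0.0002
finger_force: 3.3
time_s: 6.4
position: [0.4756, 0.1538, 0.0596]
orientation: [0.62, 3.079, -0.001]
force: [-2.2, -3.7, 6.1]
width: -0.0001
finger_force: 3.3
time_s: 7.07
position: [0.4753, 0.1547, 0.0742]
orientation: [-0.621, -3.079, -0.001]
force: [-0.5, -0.1, 0.7]
width: 0.0001
finger_force: 0.0
time_s: 7.73
position: [0.4771, 0.155, 0.2583]
orientation: [0.619, 3.075, 0.005]
force: [1.5, 0.1, 0.0]
width: -0.0003
finger_force: 0.0
time_s: 8.4
position: [0.4349, 0.0029, 0.2634]
orientation: [-0.625, -3.077, 0.001]
force: [0.2, 0.7, -0.8]
width: 0.0001
finger_force: 0.0
```

View pics/c6.png

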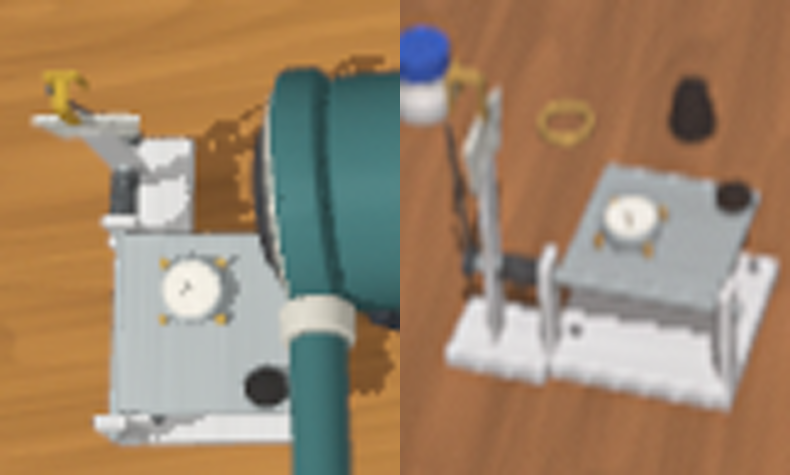

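The plate is back level, the watch is still between its pins at top crop (192,288), and the needle is at its rest lean.

```bash
python3 -c "
from h import *
print(hand_in())"
```

```text
the job is handed in; nothing more can be done
None
```

I pressed the pad until the needle stood mid-gate, held it there about 1.7 s without swinging past the far prong, then released it. The plate is back level with the watch in its seat, and the job is handed in.

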